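Hold an air flask down on the sprung charging ring

ROBOT

A 6-joint arm with a two-finger parallel gripper is mounted at the origin on the work surface; the furniture and walls round the work are solid. World frame = base frame: x ahead of the robot, y to its left, z up, the work surface at z = 0. Lengths are in mm, angles in rad, forces in N, time in s.
With the tool pointing down it reaches from about 400 to 925 mm from the base axis. Payload 12.5 kg.
Tool frame: the origin (TCP) lies on the centre line of the jaws, within the pads' length; the fingertips stand tcp_to_tips ahead of it and the grasp point (between the pads) lies 6 mm ahead of it (tcp_to_tips is the distance from the TCP to the fingertips, in mm); z points along the fingers, y is the direction in which the jaws open and shut (so a half turn about z gives the same grasp; the last joint's range is limited). The gripper opens to 95 mm and grips with 3 to 60 N. Pads are 20 mm wide; open, the fingers measure 119 mm over their backs; the gripper's body (75 mm by 180 mm) begins 59 mm behind the grasp point.
Start: joints at [1.069, 0.491, 1.559, -0, 1.092, -0.106], TCP at [240.951, 576.703, 239.661] pointing down, gripper open.
Joint ranges: [-3.1, 3.1], [-0.84, 2.19], [0.05, 2.79], [-1.13, 4.28], [0.06, 2.93], [-2.69, 2.69]. Speed limits (rad/s): [2.22, 2.22, 2.79, 3.14, 3.14, 3.14].

INTERFACE

Orientations are given as a unit quaternion [w, x, y, z].
In Python, from bench import * gives the robot as it stands.
- The arm moves only by the tool send_rows, never from a script. Its argument "moves" is a list of rows, each a list of 7 numbers: the opening, from -1 (shut) to 1 (fully open), then the shift along the tool's x, y, z in m, then the turn, a rotation vector about the tool's x, y, z in degrees. In form: [[fingers, dx, dy, dz, rx, ry, rz], ...]. A call has exactly 8 rows; each row is the pose to reach, as a shift and turn from the pose measured when the call began, along the tool's axes at that moment; what a row does not reach only later rows make up. A row lasts 1/8 s, in which the tool goes at most 62.5 mm and 10.7 degrees, less where a joint would pass 70% of its speed; a pose out of reach is approached as far as the arm can. A call with a gripper value outside its range is refused whole. The fingers move at their own pace and stop on an object; "force" is the grip in N (left out, the last holds). Time passes only in rows, so rows that repeat a pose let the fingers close, or fill a call up. It gives the time, the measured TCP pose, the force and the opening at its end, in the units of the state.
- observe(): the state, without advancing time (a new reading comes with each control period).
- get_image(name): name is "scene" or "top" or "wrist"; returns a dict with "color" (400x640x3 uint8, blue, green, red), "K" (3x3 intrinsics, pixels), "cam_to_world" (4x4, takes a point from camera to world coordinates); the wrist camera has in their place "tool_from_camera" (4x4, takes a point from camera to tool coordinates, whose origin is the TCP and whose axes are the flange's). Camera axes: x right, y down, z forward; pixel columns grow to the right and rows downward; lengths in mm; the calibration is good to about 2 mm. The wrist camera is an equidistant fisheye: a pixel r from the principal point sees the ray r / f radians off the axis. A picture is of the moment at which its call begins: read the wrist's pose just before it. There is no depth.
- finish_job(): hands the job in, once; it reports no verdict.
Trained networks look in a picture, given as the dict that the camera call returned (one of the last four; its "shot" number tells which), for a name from the list of things; names that differ only in an ending like _2 or _b are one class to them, and where a whole thing is asked for, a point or a joint stands for the part that bears it (a point fixed in the world has none). Each returns a list of dicts, best first, with "confidence" (0 to 1); they miss things now and then, are a little off and sometimes report something else, mostly with a low value. They report only what shows in the picture. A call takes as long as a camera call. They do not tell look-alikes from the thing itself.
- recognise(name, picture): "uv" ([column, row] in pixels, amid what is visible of it).
- silhouettes(name, picture): "region" (400x640 bool, what is visible of it) and "uv" ([column, row] in pixels, amid what is visible of it).
The state is a dict: "t": time; "qpos": joint angles; "qvel": joint speeds; "effort": joint torques, N m; "ee_pos": TCP position; "eef_rot": TCP orientation; "ft_force": force on the tool from outside, world axes, zero at the start; "ft_torque": the same for the moment, N m; "opening": finger opening in mm.
Only numpy, scipy, OpenCV 4.12 (cv2) and the standard library are available. Lean on these libraries where they do the work, as an engineer would, in place of code of your own. Each camera call takes 0.05 s, during which the arm holds its last target. There are 200 camera calls.

TASK

Charge the round red air flask: first give the white spray cap on the blue sprayer beside the charging ring a full press and let it spring back up, so that the ring's seal is wetted. Then take the flask by its neck, stand it upright in the orange sprung ring, press it down as far as the ring goes and finish there, still gripping it and holding it down, pushing on the flask and not on the ring. Never tip the flask over, and leave the tin and the small roll of tape where they stand.

Things in the scene. Friction and masses are not known exactly. Their poses are not given: they have to be found in the camera images.
- station: fixed charging station: grey plate 130 (x) x 300 (y) x 12 mm; origin at the centre of its underside. The orange ring cradle is at y = +70 mm, the blue sprayer at y = -85 mm of its frame (both at x = 0)
- ring_seat (a point): centre of the hole, level with the top face of the orange ring; 70 mm above the bench when the ring is up. The ring is 12 mm thick, hole 48 mm, outside 72 mm; it runs on three upright rods on a circle of 50 mm radius, whose tops stand 93 mm above the bench. Seated, the flask's ball rests on the edge of the hole with its foot about 5 mm below this point. Rides down with the ring; z up
- ring (a joint): downward travel of the sprung ring: 0 = up (at rest), 0.020 m = fully down at its stop. The spring pushes back with about 3.5 N at the start (the flask's own weight does not move it) and about 11.5 N fully down
- nozzle_top (a point): centre of the flat top of the white spray cap (37 mm across, 20 mm tall) on the blue sprayer (60 mm across); 157 mm above the bench when up. Its snout points at the ring. z up
- nozzle (a joint): downward travel of the sprung spray cap: 0 = up, 0.008 m = fully down; takes about 3 N to start and 6.5 N fully down
- flask: loose red ball-shaped flask, 68 mm across, on a flat foot 39 mm across, with a straight aluminium neck 32 mm across from 58 to 116 mm above the foot (116 mm tall in all, 0.14 to 0.28 kg); starts standing on the bench; origin at the centre of the foot's underside, z along the neck
- flask_foot (a point): centre of the underside of the flask's foot (same as its origin)
- flask_grip (a point): middle of the grip on the flask's neck, 92 mm above the foot, on the axis
- wax_tin: round tin with a printed label, 75 mm across, 58 mm tall; origin at the centre of its underside; bystander
- blue_tape: small roll of dark tape lying flat, 53 mm across, 19 mm tall; origin at the centre of its underside; bystander
Mind the look-alikes: they are no part of the job. Leave any green look-alike of the flask alone.

How it is judged (in metres and radians):
On the way, in this order (a step that is already met when the one before it is completed fails the run):
1. the spray cap is pressed down (6 of its 8 mm) (value of joint nozzle above 0.006 m), for 0.05 s.
2. the spray cap has sprung back up (value of joint nozzle below 0.0015 m), for 0.1 s.
3. the flask is upright in the ring (horizontal distance between flask_foot and ring_seat below 0.008 m and z of flask_foot in the frame of ring_seat below 0.003 m and angle between flask's own z axis and vertical below 0.2 rad), for 0.1 s.
At the end, for the whole second after the job is handed in: Gripper still on the flask, holding it still in the ring: foot within 8 mm of the ring's axis and at most 3 mm above its top face, upright within 0.2 rad, ring at least 16 of 20 mm down, flask pressing on it with over 5 N; robot not touching the station; spray cap up within 1.5 mm (all of step 3 and value of joint ring above 0.016 m and contact force between flask and station above 5 N and contact force between the fingers and flask above 2 N and contact force between each of the arm, the fingers and station below 1 N and linear speed of flask below 0.02 m/s and value of joint nozzle below 0.0015 m); the arm keeps its last pose, push and grip.
It fails at once if the tin or the tape roll is moved more than 30 mm (distance of any of wax_tin, blue_tape from where it was at the start of the episode above 0.03 m).
It fails at once if the flask is tipped over (angle between flask's own z axis and vertical above 0.9 rad).
It also fails if it takes over 48 s, if anything falls off the work surface, if the arm or the gripper's body presses on something with over 40 N, if the wrist force passes 120 N, or if a joint passes its speed limit or range.

## Working session

There is one attempt and no reset: what is moved stays moved. The work goes in short steps, Python scripts to look and compute and a tool call to move; the robot and the scene stay as the last step left them, time stands still between calls to the robot, and variables do not carry over. Pictures are saved under pics/ and viewed, on a budget of 10 in all, crops included, one or two more only if the job needs it, and the job is handed in when it is done.

Besides the shell and the picture viewer there is one more tool, called after "Call:" in YAML: its name, and indented under it one key for each argument. send_rows: Moves the arm, as the interface text tells. Its arguments: {"type":"object","properties":{"moves":{"type":"array"},"force":{"type":"number"}},"required":["moves"]}

```bash
mkdir -p pics; ls
python3 - <<'E'
from bench import *
import cv2,numpy as np
s=observe();print({k:np.round(v,3).tolist() if not isinstance(v,str) else v for k,v in s.items()})
a=get_image("scene");b=get_image("top")
for n,p in(("scene",a),("top",b)):
    cv2.imwrite(f"pics/{n}0.png",p["color"])
    print(n,np.round(p["K"],1).tolist(),np.round(p["cam_to_world"],3).tolist(),p.get("shot"))
    for q in("flask","ring_seat","nozzle_top","wax_tin","blue_tape","station"):
        print(q,[(np.round(d["uv"]).tolist(),round(d["confidence"],2)) for d in recognise(q,p)][:4])
E
```

```text
pics
{'t': 0.0, 'qpos': [1.069, 0.492, 1.559, -0.0, 1.092, -0.106], 'qvel': [0.0, -0.001, -0.0, -0.001, -0.003, 0.001], 'effort': [-0.004, -61.264, -25.819, 0.069, 0.048, -0.0], 'ee_pos': [240.839, 576.493, 239.05], 'eef_rot': [-0.0, 0.197, 0.98, -0.001], 'ft_force': [0.55, 0.007, -0.087], 'ft_torque': [0.015, -0.048, -0.021], 'opening': 94.848}
scene [[451.7, 0.0, 321.3], [0.0, 451.7, 198.2], [0.0, 0.0, 1.0]] [[0.431, -0.635, 0.642, -131.634], [-0.902, -0.307, 0.302, -184.675], [0.005, -0.709, -0.705, 815.755], [0.0, 0.0, 0.0, 1.0]] 1
flask [([298.0, 256.0], 0.89), ([213.0, 203.0], 0.85)]
ring_seat [([392.0, 235.0], 0.77)]
nozzle_top [([453.0, 260.0], 0.91)]
wax_tin [([260.0, 224.0], 0.84)]
blue_tape [([274.0, 197.0], 0.55)]
station [([419.0, 279.0], 0.93)]
top [[513.6, 0.0, 322.8], [0.0, 513.6, 194.9], [0.0, 0.0, 1.0]] [[-0.019, -0.989, 0.149, 322.278], [-1.0, 0.018, -0.006, 103.505], [0.003, -0.149, -0.989, 1187.996], [0.0, 0.0, 0.0, 1.0]] 2
flask [([315.0, 239.0], 0.67)]
ring_seat [([393.0, 197.0], 0.85)]
nozzle_top [([463.0, 215.0], 0.86), ([201.0, 215.0], 0.25)]
wax_tin [([260.0, 220.0], 0.95)]
blue_tape [([246.0, 163.0], 0.8)]
station [([412.0, 207.0], 0.66)]
```

Run:
```python
import cv2,numpy as np
a=cv2.imread("pics/scene0.png");b=cv2.imread("pics/top0.png")
cv2.imwrite("pics/both.png",np.vstack([a[100:400,100:],b[80:380,100:]]))
```

```text
(no output)
```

View pics/both.png

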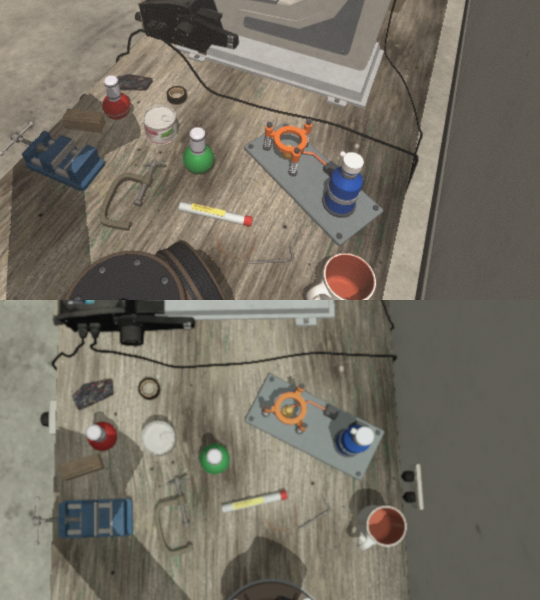

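The pictures show the red flask at about scene (213,203) / top (200,216). A green look-alike is at scene (298,256). The ring is at scene (392,235) / top (390,188), and the white cap is at scene (453,260) / top (464,216).

```bash
cat > h.py <<'E'
from bench import *
import cv2,numpy as np
from scipy.spatial.transform import Rotation as R
def ray(p,uv):
    T=p["cam_to_world"];d=T[:3,:3]@np.linalg.inv(p["K"])@[uv[0],uv[1],1];return T[:3,3],d
def onplane(p,uv,z):
    o,d=ray(p,uv);return o+d*(z-o[2])/d[2]
def proj(p,X):
    T=np.linalg.inv(p["cam_to_world"]);c=T[:3,:3]@X+T[:3,3];c=p["K"]@c;return c[:2]/c[2]
def tool(s):
    q=s["eef_rot"];return R.from_quat([q[1],q[2],q[3],q[0]])
E
python3 - <<'E'
from h import *
P={n:get_image(n) for n in("scene","top")}
for n,p in P.items():
    c=p["color"].astype(int);hsv=cv2.cvtColor(p["color"],cv2.COLOR_BGR2HSV)
    for q,z in(("nozzle_top",None),("ring_seat",64),("flask",None),("wax_tin",29),("blue_tape",10),("station",12)):
        for d in silhouettes(q,p):
            m=d["region"];ys,xs=np.nonzero(m)
            h=hsv[m].mean(0).round()
            print(n,q,round(d["confidence"],2),np.round(d["uv"],1),"bbox",xs.min(),xs.max(),ys.min(),ys.max(),m.sum(),h, np.round(onplane(p,d["uv"],z)[:2]) if z else "")
    # white tops within boxes
    for nm,(x0,x1,y0,y1),z in(("cap",(430,490,200,285) if n=="top" else (430,480,235,290),157),("neck",(180,225,190,235) if n=="top" else (195,230,165,205),116)):
        m=np.zeros(hsv.shape[:2],np.uint8);m[y0:y1,x0:x1]=((hsv[...,1]<60)&(hsv[...,2]>150))[y0:y1,x0:x1]
        k,l,st,ce=cv2.connectedComponentsWithStats(m)
        i=1+st[1:,4].argmax();print(n,nm,st[i],ce[i].round(1),onplane(p,ce[i],z).round())
E
```

```text
scene nozzle_top 0.89 [452.9 259.5] bbox 440 463 252 273 383 [ 21.  14. 212.] 
scene ring_seat 0.94 [390.9 234.7] bbox 365 411 224 262 684 [ 10. 169. 199.] [517. -48.]
scene flask 0.77 [296.8 257.9] bbox 283 314 228 274 1071 [ 55.  76. 138.] 
scene flask 0.68 [213.  201.4] bbox 202 232 176 219 874 [ 20.  93. 126.] 
scene flask 0.5 [394.1 234.4] bbox 366 411 223 262 700 [ 10. 169. 199.] 
scene wax_tin 0.95 [258.5 228.3] bbox 243 277 205 244 1132 [ 17.  37. 176.] [432. 241.]
scene wax_tin 0.64 [393.5 235.3] bbox 365 411 222 262 803 [ 10. 161. 193.] [548. -48.]
scene blue_tape 0.79 [274.6 197.6] bbox 267 287 186 204 313 [16. 69. 97.] [552. 268.]
scene station 0.61 [392.5 234. ] bbox 365 411 225 261 620 [ 10. 171. 201.] [565. -41.]
scene station 0.59 [419.  279.4] bbox 344 483 219 345 8090 [ 49.  44. 137.] [ 469. -134.]
scene cap [440 251  24  23 374] [452.1 261.4] [ 424. -186.  157.]
scene neck [195 165  35  36 388] [208.4 180.9] [444. 371. 116.]
top nozzle_top 0.89 [464.7 215.8] bbox 450 472 207 224 312 [ 73.   7. 203.] 
top ring_seat 0.74 [400.  189.8] bbox 365 405 166 209 565 [ 14. 148. 192.] [500. -75.]
top flask 0.6 [200.4 213.4] bbox 186 217 201 230 743 [  7. 106. 133.] 
top flask 0.59 [313.7 239.1] bbox 299 329 224 254 747 [ 58.  88. 140.] 
top flask 0.21 [463.6 216. ] bbox 450 473 207 225 341 [ 75.   9. 197.] 
top wax_tin 0.6 [260.5 219.4] bbox 241 275 201 235 941 [ 28.  15. 190.] [443. 239.]
top blue_tape 0.57 [242.9 165.7] bbox 237 259 157 179 311 [ 20.  65. 102.] [572. 282.]
top station 0.68 [414.1 205.8] bbox 345 482 153 258 7187 [ 62.  38. 138.] [ 470. -114.]
top cap [451 207  25  19 331] [464.3 215.4] [ 430. -188.  157.]
top neck [180 190  21  30 404] [189.1 205.5] [466. 378. 116.]
```

```bash
cat >> h.py <<'E'
def togo(target,yaw=None):
    s=observe();r=tool(s);p=np.array(s["ee_pos"]);d=r.inv().apply(np.array(target)-p)
    print("t",round(s["t"],2),"tcp",p.round(1),"ytool",r.as_matrix()[:,1].round(3),"z",r.as_matrix()[:,2].round(3),"F",np.round(s["ft_force"],1),"open",round(s["opening"],1),"q",np.round(s["qpos"],2),"-> tool shift m",(d/1000).round(4))
E
python3 - <<'E'
from h import *
import bench
print([k for k in dir(bench) if not k.startswith('__')], getattr(bench,"tcp_to_tips",None))
P={n:get_image(n) for n in("scene","top")}
for n,p in P.items():
    h=cv2.cvtColor(p["color"],cv2.COLOR_BGR2HSV);H,S,V=h[...,0],h[...,1],h[...,2]
    sel=((H<8)|(H>170))&(S>110)
    b=(180,225,190,235) if n=="top" else (195,240,165,225)
    m=np.zeros(sel.shape,np.uint8);m[b[2]:b[3],b[0]:b[1]]=sel[b[2]:b[3],b[0]:b[1]]
    k,l,st,ce=cv2.connectedComponentsWithStats(m);i=1+st[1:,4].argmax()
    ys,xs=np.nonzero(l==i);(c,r)=cv2.minEnclosingCircle(np.c_[xs,ys].astype(np.float32))
    print(n,"flask",st[i],np.round(c,1),r,onplane(p,c,36).round(1))
    # ring: fit annulus z=58..70
    m=((H>3)&(H<20)&(S>140)); b=(360,410,160,215) if n=="top" else (360,415,215,265)
    M=np.zeros(m.shape,bool);M[b[2]:b[3],b[0]:b[1]]=m[b[2]:b[3],b[0]:b[1]]
    a=np.linspace(0,2*np.pi,60)
    def poly(x,y,z,rr):return np.array([proj(p,np.array([x+rr*np.cos(t),y+rr*np.sin(t),z])) for t in a]).round().astype(int)
    best=[]
    for x in range(485,535,2):
        for y in range(-85,-25,2):
            im=np.zeros(m.shape,np.uint8);cv2.fillPoly(im,[poly(x,y,70,36)],1);cv2.fillPoly(im,[poly(x,y,70,24)],0)
            A=im>0;best.append(((A&M).sum()/A.sum(),x,y))
    best.sort(reverse=True);print(n,"ring",best[:4])
    best=[]
    W=(S<60)&(V>150)
    b=(430,490,200,240) if n=="top" else (430,480,240,280)
    M=np.zeros(m.shape,bool);M[b[2]:b[3],b[0]:b[1]]=W[b[2]:b[3],b[0]:b[1]]
    for x in range(400,456,2):
        for y in range(-210,-160,2):
            im=np.zeros(m.shape,np.uint8)
            for z in(138,143,148,153,157):cv2.fillPoly(im,[poly(x,y,z,18.5)],1)
            A=im>0;best.append(((A&M).sum()/(A|M).sum(),x,y))
    best.sort(reverse=True);print(n,"cap",best[:4])
togo([480,150,300])
E
```

```text
['MotionError', 'finish_job', 'get_image', 'observe', 'recognise', 'silhouettes', 'tcp_to_tips'] 25.0
scene flask [203 193  27  23 392] [216.  204.5] 13.756916999816895 [448.3 369.   36. ]
scene ring [(np.float64(0.9020618556701031), 499, -51), (np.float64(0.9015544041450777), 501, -51), (np.float64(0.8955613577023499), 501, -49), (np.float64(0.8900255754475703), 497, -51)]
scene cap [(np.float64(0.7629310344827587), 432, -186), (np.float64(0.7526652452025586), 430, -186), (np.float64(0.7446351931330472), 432, -188), (np.float64(0.7430997876857749), 430, -184)]
top flask [188 202  29  29 413] [201.7 215.5] 14.783242225646973 [453.6 370.2  36. ]
top ring [(np.float64(0.7754237288135594), 505, -53), (np.float64(0.7645833333333333), 505, -51), (np.float64(0.7640918580375783), 503, -51), (np.float64(0.7473903966597077), 503, -53)]
top cap [(np.float64(0.8337874659400545), 430, -192), (np.float64(0.8216216216216217), 430, -190), (np.float64(0.8091397849462365), 432, -192), (np.float64(0.8042895442359249), 430, -194)]
t 1.5 tcp [241.  576.7 239.7] ytool [0.386 0.923 0.   ] z [ 0.  0. -1.] F [ 0.5 -0.2  0.1] open 95.0 q [ 1.07  0.49  1.56  0.    1.09 -0.11] -> tool shift m [-0.3851 -0.3015 -0.0604]
```

Call:
send_rows:
  moves:
    - [-1,-0.048,-0.038,-0.0075,0,0,0]
    - [-1,-0.096,-0.075,-0.015,0,0,0]
    - [-1,-0.144,-0.113,-0.0225,0,0,0]
    - [-1,-0.192,-0.151,-0.03,0,0,0]
    - [-1,-0.24,-0.188,-0.0375,0,0,0]
    - [-1,-0.289,-0.226,-0.045,0,0,0]
    - [-1,-0.337,-0.264,-0.05,0,0,0]
    - [-1,-0.385,-0.301,-0.05,0,0,0]
  force: 20

```text
t: 2.5
ee_pos: [481.0, 148.7, 290.3]
eef_rot: [0.001, 0.197, 0.98, 0.0]
ft_force: [1.2, 0.3, -0.8]
opening: 20.4
```

```bash
python3 -c "
from h import *
togo([431,-188.5,230])"
```

```text
t 2.5 tcp [481.  148.7 290.3] ytool [0.386 0.923 0.001] z [ 0.001  0.    -1.   ] F [ 1.2  0.3 -0.8] open 20.4 q [ 0.17  0.26  1.78  0.    1.09 -1.01] -> tool shift m [-0.0838 -0.3304  0.0601]
```

Call:
send_rows:
  moves:
    - [-1,-0.014,-0.055,0.01,0,0,0]
    - [-1,-0.028,-0.11,0.02,0,0,0]
    - [-1,-0.042,-0.165,0.03,0,0,0]
    - [-1,-0.056,-0.22,0.04,0,0,0]
    - [-1,-0.07,-0.275,0.05,0,0,0]
    - [-1,-0.084,-0.33,0.06,0,0,0]
    - [-1,-0.084,-0.33,0.06,0,0,0]
    - [-1,-0.084,-0.33,0.06,0,0,0]

```text
t: 3.5
ee_pos: [431.2, -188.0, 230.2]
eef_rot: [0.001, 0.197, 0.98, 0.0]
ft_force: [0.4, 0.2, 0.0]
opening: 0.6
```

```bash
python3 -c "
from h import *
togo([431,-188.5,190])
p=get_image('wrist');cv2.imwrite('pics/w1.png',p['color']);print(p['K'],p['tool_from_camera'].round(3))
t=get_image('top');cv2.imwrite('pics/t1.png',cv2.resize(t['color'][150:270,380:520],None,fx=4,fy=4))"
```

```text
t 3.5 tcp [ 431.2 -188.   230.2] ytool [0.386 0.922 0.001] z [ 0.001  0.001 -1.   ] F [0.4 0.2 0. ] open 0.6 q [-0.55  0.28  1.94  0.    0.92 -1.73] -> tool shift m [ 0.0001 -0.0006  0.0402]
[[309.70691629   0.         321.25680988]
 [  0.         309.70691629 201.2890155 ]
 [  0.           0.           1.        ]] [[ 0.00000e+00 -9.56000e-01 -2.94000e-01  8.40450e+01]
 [ 1.00000e+00  0.00000e+00  1.00000e-03  2.74000e-01]
 [-0.00000e+00 -2.94000e-01  9.56000e-01 -1.44416e+02]
 [ 0.00000e+00  0.00000e+00  0.00000e+00  1.00000e+00]]
```

View pics/w1.png

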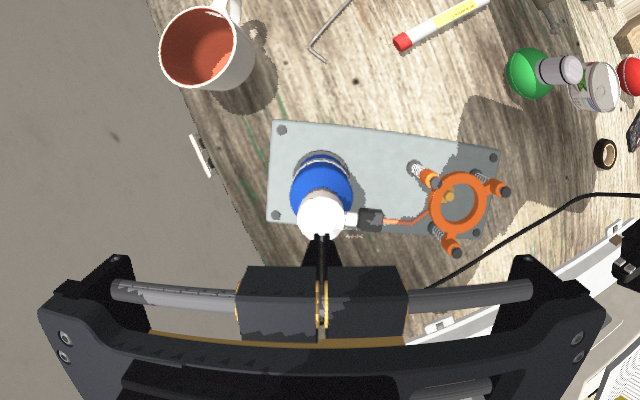

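The wrist view shows the cap centre at about (320,217), the fingertips at (320,236), and the ring hole at about (457,203) px. I'll convert these to positions.

```bash
cat >> h.py <<'E'
def wpt(p,s,uv,z):
    K=p["K"];d=np.array([(uv[0]-K[0,2])/K[0,0],(uv[1]-K[1,2])/K[1,1]]);th=np.hypot(*d)
    v=np.r_[d/max(th,1e-9)*np.sin(th),np.cos(th)];T=p["tool_from_camera"]
    r=tool(s);o=r.apply(T[:3,3])+s["ee_pos"];w=r.apply(T[:3,:3]@v);return o+w*(z-o[2])/w[2]
def wproj(p,s,X):
    T=np.linalg.inv(p["tool_from_camera"]);x=tool(s).inv().apply(np.array(X)-s["ee_pos"]);c=T[:3,:3]@x+T[:3,3]
    th=np.arctan2(np.hypot(c[0],c[1]),c[2]);K=p["K"];return np.array([K[0,2],K[1,2]])+K[0,0]*th*c[:2]/np.hypot(c[0],c[1])
def ringfit(p,s,x0,y0,z=70):
    h=cv2.cvtColor(p["color"],cv2.COLOR_BGR2HSV);M=(h[...,0]>3)&(h[...,0]<20)&(h[...,1]>140)
    a=np.linspace(0,2*np.pi,60);B=[]
    for x in np.arange(x0-16,x0+17,2):
        for y in np.arange(y0-16,y0+17,2):
            im=np.zeros(M.shape,np.uint8)
            for rr,v in((36,1),(24,0)):cv2.fillPoly(im,[np.array([wproj(p,s,[x+rr*np.cos(t),y+rr*np.sin(t),z]) for t in a]).round().astype(int)],v)
            A=im>0;B.append(((A&M).sum()/A.sum(),x,y))
    B.sort(reverse=True);return B[:4]
E
python3 - <<'E'
from h import *
s=observe();p=get_image("wrist")
h=cv2.cvtColor(p["color"],cv2.COLOR_BGR2HSV)
m=np.zeros(h.shape[:2],np.uint8);m[185:236,290:344]=((h[...,1]<50)&(h[...,2]>170))[185:236,290:344]
ys,xs=np.nonzero(m);print("white",xs.min(),xs.max(),ys.min(),ys.max(),m.sum())
print("cap",wpt(p,s,(320,217),157).round(1),"ring",wpt(p,s,(457,203),70).round(1),"tip px",wproj(p,s,[431,-188,205]).round(1))
print(ringfit(p,s,502,-51))
E
```

```text
white 290 343 185 235 1848
cap [ 427.  -185.9  157. ] ring [500.4 -52.9  70. ] tip px [319.1 250.9]
[(np.float64(0.9319640564826701), np.int64(502), np.int64(-53)), (np.float64(0.9307056579783852), np.int64(502), np.int64(-51)), (np.float64(0.9201759899434317), np.int64(500), np.int64(-53)), (np.float64(0.913154533844189), np.int64(500), np.int64(-51))]
```

Call:
send_rows:
  moves:
    - [-1,0.002,0,0.03,0,0,0]
    - [-1,0.002,0,0.042,0,0,0]
    - [-1,0.002,0,0.048,0,0,0]
    - [-1,0.002,0,0.052,0,0,0]
    - [-1,0.002,0,0.055,0,0,0]
    - [-1,0.002,0,0.0565,0,0,0]
    - [-1,0.002,0,0.0565,0,0,0]
    - [-1,0.002,0,0.0565,0,0,0]

```text
t: 4.65
ee_pos: [430.1, -186.3, 174.5]
eef_rot: [0.001, 0.196, 0.981, 0.0]
ft_force: [-0.4, 3.8, 7.0]
opening: 0.9
```

The upward force is 7.0 N with the tips at 149.5 mm, so the cap is about fully down. I'll push slightly more to confirm the stop, then release.

Call:
send_rows:
  moves:
    - [-1,0,0,0.0015,0,0,0]
    - [-1,0,0,0.0015,0,0,0]
    - [-1,0,0,0.0015,0,0,0]
    - [-1,0,0,0.0015,0,0,0]
    - [-1,0,0,0.0015,0,0,0]
    - [-1,0,0,0.0015,0,0,0]
    - [-1,0,0,0.0015,0,0,0]
    - [-1,0,0,0.0015,0,0,0]

```text
t: 5.65
ee_pos: [430.1, -186.3, 174.2]
eef_rot: [0.002, 0.196, 0.981, 0.0]
ft_force: [-4.2, 3.4, 16.0]
opening: 0.3
```

Call:
send_rows:
  moves:
    - [-1,0,0,-0.01,0,0,0]
    - [-1,0,0,-0.03,0,0,0]
    - [-1,0,0,-0.07,0,0,0]
    - [-1,0,0,-0.12,0,0,0]
    - [-1,0,0.05,-0.12,0,0,0]
    - [-1,0.01,0.11,-0.12,0,0,0]
    - [-1,0.02,0.17,-0.12,0,0,0]
    - [1,0.03,0.23,-0.12,0,0,0]

```text
t: 6.65
ee_pos: [490.8, 39.4, 294.8]
eef_rot: [0.003, 0.196, 0.981, 0.0]
ft_force: [1.3, -1.2, 0.9]
opening: 5.7
```

```bash
python3 -c "
from h import *
togo([451,370,300])
t=get_image('scene');cv2.imwrite('pics/t2.png',np.hstack([cv2.resize(t['color'][210:350,340:490],None,fx=3,fy=3),cv2.resize(cv2.imread('pics/scene0.png')[150:260,170:310],(420,420))]))"
```

```text
t 6.65 tcp [490.8  39.4 294.8] ytool [0.385 0.923 0.001] z [ 0.005 -0.001 -1.   ] F [ 1.3 -1.2  0.9] open 5.7 q [-0.05  0.24  1.8  -0.    1.09 -1.23] -> tool shift m [ 0.1638  0.2899 -0.0056]
```

View pics/t2.png

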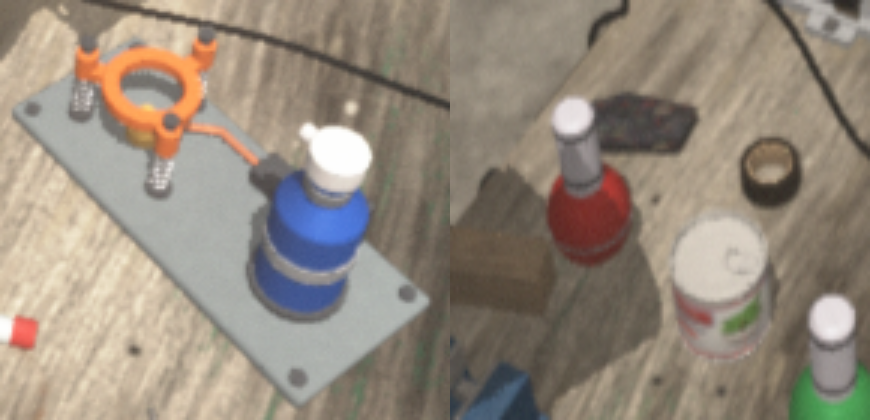

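Pressing further met the hard stop: the force rose to 16 N for 0.3 mm. The picture shows the cap back up. Next I go above the flask.

Call:
send_rows:
  moves:
    - [1,0.027,0.048,0,0,0,0]
    - [1,0.055,0.097,0,0,0,0]
    - [1,0.082,0.145,0,0,0,0]
    - [1,0.109,0.193,0,0,0,0]
    - [1,0.137,0.242,0.01,0,0,0]
    - [1,0.164,0.29,0.03,0,0,0]
    - [1,0.164,0.29,0.055,0,0,0]
    - [1,0.164,0.29,0.055,0,0,0]

```text
t: 7.7
ee_pos: [450.4, 375.5, 238.6]
eef_rot: [0.002, 0.194, 0.981, -0.0]
ft_force: [0.1, -0.6, -0.2]
opening: 89.0
```

```bash
python3 -c "
from h import *
s=observe();p=get_image('wrist');cv2.imwrite('pics/w3.png',p['color'])
print(wproj(p,s,[451,370,116]),wproj(p,s,[451,370,36]))
for d in silhouettes('flask',p):
    m=d['region'];ys,xs=np.nonzero(m);print(d['confidence'],d['uv'],xs.min(),xs.max(),ys.min(),ys.max())
togo([451,370,98])"
```

```text
[315.35757724 205.70115138] [316.55269393 184.17382192]
0.75 [127.7, 222.9] 92 158 192 252
0.67 [322.0, 186.1] 291 348 154 220
t 7.8 tcp [451.5 375.2 240.8] ytool [0.383 0.924 0.004] z [ 0.006  0.002 -1.   ] F [0.4 0.1 0.7] open 93.8 q [ 0.58  0.43  1.66 -0.    1.05 -0.6 ] -> tool shift m [-0.0009 -0.0055  0.1428]
```

View pics/w3.png

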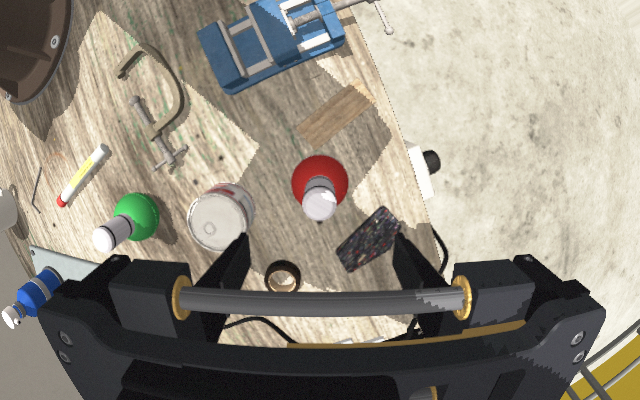

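The neck top shows at (319.5,204) and the ball centre at (320,183).

```bash
python3 -c "
from h import *
s=observe();p=get_image('wrist')
a=wpt(p,s,(319.5,204),116);b=wpt(p,s,(320,183),36);print(a.round(1),b.round(1))
t=(a+b)/2;togo([t[0],t[1],98])"
```

```text
[453.  373.8 116. ] [453.4 374.2  36. ]
t 7.85 tcp [451.6 375.2 241.2] ytool [0.383 0.924 0.004] z [ 0.007  0.002 -1.   ] F [ 0.1 -0.5 -0.6] open 94.4 q [ 0.58  0.43  1.66 -0.    1.05 -0.6 ] -> tool shift m [-0.0011 -0.0011  0.1432]
```

Call:
send_rows:
  moves:
    - [1,0,0,0.04,0,0,0]
    - [1,-0.001,-0.001,0.08,0,0,0]
    - [1,-0.001,-0.001,0.115,0,0,0]
    - [1,-0.001,-0.001,0.135,0,0,0]
    - [1,-0.001,-0.001,0.143,0,0,0]
    - [1,-0.001,-0.001,0.143,0,0,0]
    - [-1,-0.001,-0.001,0.143,0,0,0]
    - [-1,-0.001,-0.001,0.143,0,0,0]
  force: 20

```text
t: 8.85
ee_pos: [453.4, 374.3, 99.1]
eef_rot: [0.004, 0.195, 0.981, 0.002]
ft_force: [-0.1, -0.2, -0.1]
opening: 80.7
```

Call:
send_rows:
  moves:
    - [-1,0,0,0,0,0,0]
    - [-1,0,0,0,0,0,0]
    - [-1,0,0,0,0,0,0]
    - [-1,0,0,0,0,0,0]
    - [-1,0,0,0,0,0,0]
    - [-1,0,0,0,0,0,0]
    - [-1,0,0,0,0,0,0]
    - [-1,0,0,0,0,0,0]
  force: 45

```text
t: 9.85
ee_pos: [453.4, 374.3, 99.0]
eef_rot: [0.004, 0.195, 0.981, 0.002]
ft_force: [0.3, 0.7, -1.4]
opening: 31.2
```

```bash
python3 -c "
from h import *
togo([453,374,98])"
```

```text
t 9.85 tcp [453.4 374.3  99. ] ytool [0.383 0.924 0.005] z [ 0.008  0.003 -1.   ] F [ 0.3  0.7 -1.4] open 31.2 q [ 0.58  0.61  1.79 -0.    0.73 -0.6 ] -> tool shift m [ 0.0002 -0.0004  0.001 ]
```

Gripped: the opening is 31 mm on the 32 mm neck. Lift and carry.

Call:
send_rows:
  moves:
    - [-1,0,0,-0.02,0,0,0]
    - [-1,0,0,-0.06,0,0,0]
    - [-1,0,0,-0.11,0,0,0]
    - [-1,0,0,-0.15,0,0,0]
    - [-1,0,0,-0.171,0,0,0]
    - [-1,0,0,-0.171,0,0,0]
    - [-1,0,0,-0.171,0,0,0]
    - [-1,0,0,-0.171,0,0,0]

```text
t: 10.85
ee_pos: [451.8, 373.7, 268.7]
eef_rot: [0.003, 0.195, 0.981, 0.001]
ft_force: [0.3, 1.0, -1.9]
opening: 30.9
```

```bash
python3 -c "
from h import *
togo([502,-52,270])
t=get_image('scene');cv2.imwrite('pics/s4.png',t['color'][40:340,100:540])"
```

```text
t 10.85 tcp [451.8 373.7 268.7] ytool [0.383 0.924 0.004] z [ 0.006  0.002 -1.   ] F [ 0.3  1.  -1.9] open 30.9 q [ 0.58  0.41  1.62 -0.    1.11 -0.6 ] -> tool shift m [-0.2093 -0.374  -0.0016]
```

View pics/s4.png

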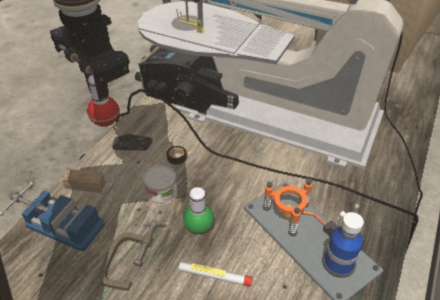

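The flask hangs upright in the jaws, the tin and tape are unmoved, and the way is clear.

Call:
send_rows:
  moves:
    - [-1,-0.02,-0.035,0,0,0,0]
    - [-1,-0.048,-0.087,0,0,0,0]
    - [-1,-0.078,-0.139,0,0,0,0]
    - [-1,-0.108,-0.192,0,0,0,0]
    - [-1,-0.137,-0.244,0,0,0,0]
    - [-1,-0.166,-0.297,0,0,0,0]
    - [-1,-0.192,-0.343,0,0,0,0]
    - [-1,-0.209,-0.374,0,0,0,0]

```text
t: 11.9
ee_pos: [501.7, -54.1, 268.0]
eef_rot: [0.003, 0.196, 0.981, 0.001]
ft_force: [-0.1, 0.3, -1.9]
opening: 31.2
```

Call:
send_rows:
  moves:
    - [-1,0,0,0,0,0,0]
    - [-1,0,0,0.02,0,0,0]
    - [-1,0,0,0.04,0,0,0]
    - [-1,0,0,0.05,0,0,0]
    - [-1,0,0,0.06,0,0,0]
    - [-1,0,0,0.06,0,0,0]
    - [-1,0,0,0.06,0,0,0]
    - [-1,0,0,0.06,0,0,0]

```text
t: 12.9
ee_pos: [502.2, -54.0, 208.4]
eef_rot: [0.003, 0.196, 0.981, 0.001]
ft_force: [-0.0, 0.2, -1.1]
opening: 31.3
```

Run:
```python
from h import *
s=observe();p=get_image('wrist');cv2.imwrite('pics/w5.png',p['color'][80:330,170:470])
t=get_image('top');sc=get_image('scene')
im=np.vstack([cv2.resize(sc['color'][150:300,340:480],(420,450))])
cv2.imwrite('pics/s5.png',np.hstack([im,cv2.resize(p['color'][120:270,240:380],(420,450))]))
togo([502,-52,200]);print(ringfit(p,s,502,-52)[:3])
r=tool(s);f=np.array(s["ee_pos"])+99*r.as_matrix()[:,2];print("foot",f.round(1))
h=cv2.cvtColor(sc['color'],cv2.COLOR_BGR2HSV);m=(((h[...,0]<4)|(h[...,0]>170))&(h[...,1]>110)).astype(np.uint8)
for n,q in(("scene",sc),("top",t)):
    h=cv2.cvtColor(q['color'],cv2.COLOR_BGR2HSV);m=(((h[...,0]<4)|(h[...,0]>170))&(h[...,1]>110)).astype(np.uint8)
    k,l,st,ce=cv2.connectedComponentsWithStats(m)
    print(n,"pred ball",proj(q,f+[0,0,36]).round(1),"pred seat ball",proj(q,np.array([502,-52,101])).round(1),[(st[i].tolist()) for i in range(1,k) if st[i,4]>80])
```

```text
t 13.05 tcp [502.1 -54.  208.2] ytool [0.384 0.923 0.004] z [ 0.006  0.002 -1.   ] F [ 0.6 -0.5 -1.6] open 31.2 q [-0.24  0.36  1.89  0.    0.89 -1.42] -> tool shift m [0.0009 0.0018 0.0082]
[(np.float64(0.2288135593220339), np.int64(510), np.int64(-46)), (np.float64(0.2267611504793664), np.int64(502), np.int64(-52)), (np.float64(0.22632020117351215), np.int64(504), np.int64(-50))]
foot [502.9 -53.9 109.4]
scene pred ball [395.9 214.3] pred seat ball [392.4 228.7] [[379, 203, 34, 31, 602]]
top pred ball [395.9 182.2] pred seat ball [392.1 186.2] []
```

View pics/s5.png

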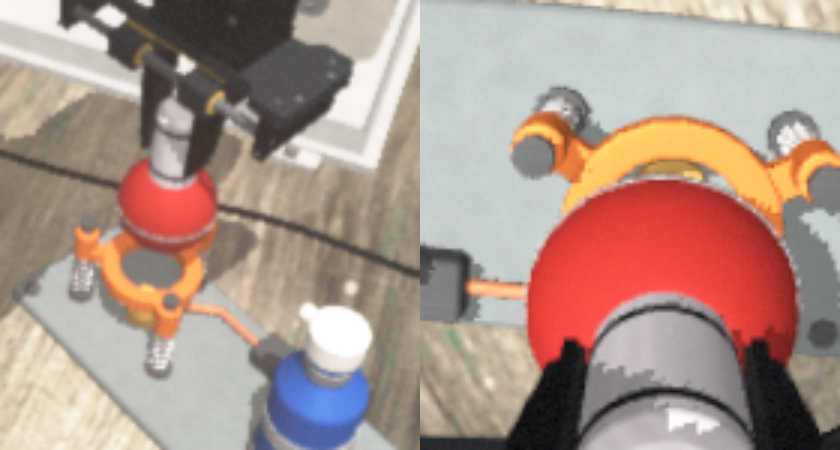

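The flask is just above the ring, upright and nearly concentric. I'll shift by about 2 mm and lower into the hole.

Call:
send_rows:
  moves:
    - [-1,0.0015,0.0015,0.005,0,0,0]
    - [-1,0.0015,0.0015,0.015,0,0,0]
    - [-1,0.0015,0.0015,0.025,0,0,0]
    - [-1,0.0015,0.0015,0.033,0,0,0]
    - [-1,0.0015,0.0015,0.038,0,0,0]
    - [-1,0.0015,0.0015,0.042,0,0,0]
    - [-1,0.0015,0.0015,0.042,0,0,0]
    - [-1,0.0015,0.0015,0.042,0,0,0]

```text
t: 14.05
ee_pos: [501.6, -52.0, 166.4]
eef_rot: [0.003, 0.196, 0.981, 0.001]
ft_force: [-0.2, -0.3, -1.7]
opening: 31.2
```

Run:
```python
from h import *
p=get_image('wrist');sc=get_image('scene')
cv2.imwrite('pics/s6.png',np.hstack([cv2.resize(sc['color'][150:300,340:480],(420,450)),cv2.resize(p['color'][120:270,240:380],(420,450))]))
togo([502,-52,144])
```

```text
t 14.15 tcp [501.6 -52.  166.4] ytool [0.384 0.923 0.004] z [ 0.006  0.002 -1.   ] F [ 0.1  0.6 -1.3] open 31.2 q [-0.24  0.42  1.94  0.    0.78 -1.42] -> tool shift m [-0.0003  0.0001  0.0224]
```

View pics/s6.png

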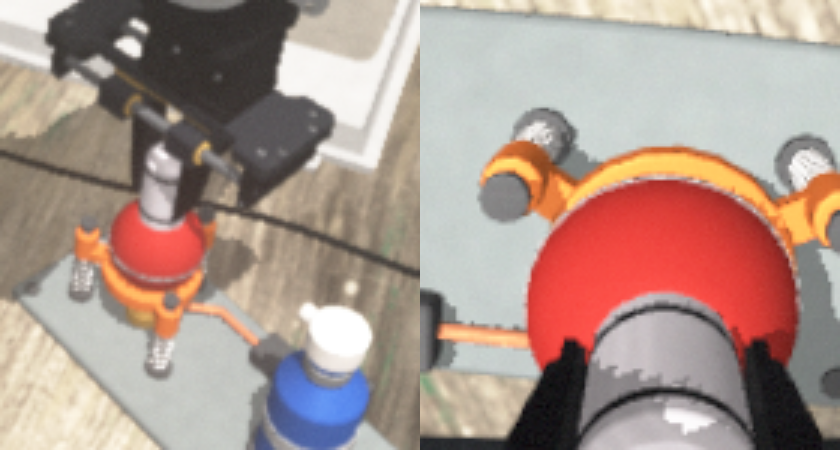

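The foot is in the hole (z about 67 mm) with no side load. Press down in stages.

Call:
send_rows:
  moves:
    - [-1,0,0,0.002,0,0,0]
    - [-1,0,0,0.004,0,0,0]
    - [-1,0,0,0.006,0,0,0]
    - [-1,0,0,0.008,0,0,0]
    - [-1,0,0,0.01,0,0,0]
    - [-1,0,0,0.012,0,0,0]
    - [-1,0,0,0.012,0,0,0]
    - [-1,0,0,0.012,0,0,0]

```text
t: 15.15
ee_pos: [501.9, -52.0, 154.6]
eef_rot: [0.003, 0.196, 0.981, 0.001]
ft_force: [1.5, 1.5, 6.8]
opening: 31.6
```

Call:
send_rows:
  moves:
    - [-1,0,0,0.002,0,0,0]
    - [-1,0,0,0.004,0,0,0]
    - [-1,0,0,0.006,0,0,0]
    - [-1,0,0,0.007,0,0,0]
    - [-1,0,0,0.008,0,0,0]
    - [-1,0,0,0.009,0,0,0]
    - [-1,0,0,0.009,0,0,0]
    - [-1,0,0,0.009,0,0,0]

```text
t: 16.15
ee_pos: [502.3, -52.0, 146.0]
eef_rot: [0.004, 0.196, 0.981, 0.001]
ft_force: [0.9, 2.5, 8.6]
opening: 31.4
```

The net push on the ring is about 10.4 N, which puts it about 17 mm down. Continue to the stop.

Call:
send_rows:
  moves:
    - [-1,0,0,0.001,0,0,0]
    - [-1,0,0,0.002,0,0,0]
    - [-1,0,0,0.003,0,0,0]
    - [-1,0,0,0.0035,0,0,0]
    - [-1,0,0,0.0035,0,0,0]
    - [-1,0,0,0.0035,0,0,0]
    - [-1,0,0,0.0035,0,0,0]
    - [-1,0,0,0.0035,0,0,0]

```text
t: 17.15
ee_pos: [503.1, -51.8, 143.9]
eef_rot: [0.005, 0.196, 0.981, 0.002]
ft_force: [-0.3, 4.4, 21.6]
opening: 31.4
```

The stop is reached: 21.6 N at TCP z 143.9 mm, against about 144 predicted. Hold for a moment and check visually.

Call:
send_rows:
  moves:
    - [-1,0,0,0,0,0,0]
    - [-1,0,0,0,0,0,0]
    - [-1,0,0,0,0,0,0]
    - [-1,0,0,0,0,0,0]
    - [-1,0,0,0,0,0,0]
    - [-1,0,0,0,0,0,0]
    - [-1,0,0,0,0,0,0]
    - [-1,0,0,0,0,0,0]

```text
t: 18.15
ee_pos: [503.1, -51.6, 144.2]
eef_rot: [0.005, 0.196, 0.981, 0.002]
ft_force: [-0.3, 3.3, 10.8]
opening: 31.3
```

Run:
```python
from h import *
p=get_image('wrist');sc=get_image('scene')
cv2.imwrite('pics/s7.png',np.hstack([cv2.resize(sc['color'][150:300,340:480],(420,450)),cv2.resize(p['color'][120:270,240:380],(420,450))]))
togo([502,-52,144])
```

```text
t 18.25 tcp [503.1 -51.6 144.2] ytool [0.385 0.923 0.005] z [ 0.011  0.001 -1.   ] F [-0.9  3.   8.7] open 31.5 q [-0.23  0.45  1.96  0.01  0.72 -1.42] -> tool shift m [ 0.0009 -0.0008  0.0002]
```

View pics/s7.png

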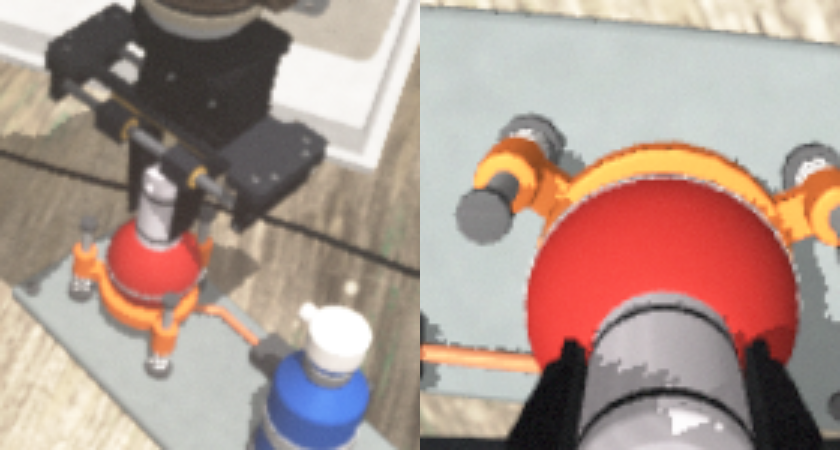

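The ring is well down its rods, the flask is upright, the fingers are clear of the rods and the cap is up. Repeating the measured pose relaxed the push to about 10 N, so I'll add 1 mm to hold firmly at the stop.

Call:
send_rows:
  moves:
    - [-1,0,0,0.0005,0,0,0]
    - [-1,0,0,0.001,0,0,0]
    - [-1,0,0,0.001,0,0,0]
    - [-1,0,0,0.001,0,0,0]
    - [-1,0,0,0.001,0,0,0]
    - [-1,0,0,0.001,0,0,0]
    - [-1,0,0,0.001,0,0,0]
    - [-1,0,0,0.001,0,0,0]

```text
t: 19.25
ee_pos: [503.2, -51.5, 143.9]
eef_rot: [0.006, 0.196, 0.981, 0.002]
ft_force: [-0.9, 2.4, 13.8]
opening: 31.8
```

Run:
```python
from h import *
togo([502,-52,144]); print(finish_job()); togo([502,-52,144])
```

```text
t 19.25 tcp [503.2 -51.5 143.9] ytool [0.385 0.923 0.006] z [ 0.012  0.001 -1.   ] F [-0.9  2.4 13.8] open 31.8 q [-0.23  0.45  1.96  0.01  0.72 -1.42] -> tool shift m [ 0.0009 -0.0009 -0.0001]
the job is handed in; nothing more can be done
None
the job is handed in; nothing more can be done
```

The job is handed in at t = 19.25 s, with the red flask gripped and held down in the orange ring. The hand-in gives no verdict, so what follows rests on my own checks.

- **Spray cap:** I pressed it to its hard stop, where the upward force rose to 16 N, and let it go. The camera showed it back up afterwards.
- **Flask:** I took it by the neck (opening about 31 mm on the 32 mm neck, grip 45 N), carried it upright and lowered it into the ring without side load.
- **Ring at the stop:** The force climbed with the spring and then jumped to 21.6 N at TCP height 143.9 mm. I had predicted about 144 mm for the ring fully down.
- **Final hold:** The wrist read 13.8 N upward. The gripper was about 1 mm from the measured ring axis and tilted about 0.7°. In the last picture the fingers were clear of the rods and the cap was up.
- **Bystanders:** I saw the tin and tape unmoved just after lifting the flask. I did not check them again after that.

One check disagreed along the way: repeating the measured pose let the push sag to about 9–11 N. I added 1 mm of downward push before handing in.

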